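Swing the funnel over the formula container

ROBOT

A 7-joint arm with a two-finger parallel gripper is mounted at the origin on the work surface. World frame = base frame: x ahead of the robot, y to its left, z up, the work surface at z = 0. Lengths are in m, angles in rad, forces in N, time in s.
With the tool pointing down it reaches from about 0.4 to 0.85 m from the base axis. Payload 10.4 kg.
Tool frame: the origin (TCP) lies midway between the tips of the shut fingers; the grasp point (between the pads) lies 19 mm behind it (robot.grip_depth is the distance from the TCP to the grasp point, in m); z points along the fingers, y is the direction in which the jaws open and shut (so a half turn about z gives the same grasp; the last joint's range is limited). The gripper opens to 85 mm and grips with 20 to 120 N. Pads are 22 mm wide; open, the fingers measure 114 mm over their backs; the gripper's body (76 mm by 85 mm) begins 54 mm behind the grasp point. The pads swing forward as they close: fully open they stand 13 mm farther back than shut.
Start: joints at [1.245, 0.332, -0.065, 1.46, 0.022, 1.35, -0.088], TCP at [0.186, -0.597, 0.231] pointing down, gripper open.
Joint ranges: [-2.6, 2.6], [-0.5, 2.12], [-1.47, 1.34], [0.16, 2.42], [-1.27, 4.41], [0.06, 2.06], [-2.6, 2.6]. Speed limits (rad/s): [2.22, 2.22, 2.79, 2.79, 3.14, 3.14, 3.14].

INTERFACE

Orientations are given as a unit quaternion [w, x, y, z].
In Python, from rig import robot, fingers, solver, get_image, masks_of, place_of gives the robot as it stands. The module is installed in compiled form; this text tells all that it offers. Calls block until the motion is done:
- robot.movep(position, orientation): joint-space move of the TCP to a pose.
- robot.move_straight(position, rate=0.15, rot=None): straight line of the TCP; rot=None keeps the orientation; rate is the mean speed in m/s.
- robot.movej(angles): joint-space move.
- fingers.gripper_to(opening, grasp_force=None): opening from 0.0 (shut) to 1.0 (fully open); grasp_force is the grip in N (None keeps the last); returns when the fingers have stopped.
- robot.hold(seconds).
- solver.solve_ik(position, orientation): joint angles nearest the present ones, or None.
- get_image(name): name is "scene" or "top"; returns a dict with "frame" (400x640x3 uint8, blue, green, red), "z_map" (400x640 float32, m along the optical axis (not along the pixel's ray), 0 where there is no reading), "fx", "fy", "cx", "cy" (pixels), "origin" and "rotation" of the camera in the world. Camera axes: x right, y up, looking along -z (the intrinsics and any distortion apply to the point x, -y, -z); pixel columns grow to the right and rows downward; lengths in m; the calibration is good to about 2 mm. A picture is of the moment at which its call begins.
A pose or a line that the arm cannot do raises robot.PlanningError and nothing moves.
- robot.sign_off(): hands the job in, once; it reports no verdict.
Trained networks look in the newest picture that a camera, given by its name, has taken for a name from the list of things; names that differ only in an ending like _2 or _b are one class to them, and where a whole thing is asked for, a point or a joint stands for the part that bears it (a point fixed in the world has none). Each returns a list of dicts, best first, with "confidence" (0 to 1); they miss things now and then, are a little off and sometimes report something else, mostly with a low value. They report only what shows in the picture. A call takes as long as a camera call. They do not tell look-alikes from the thing itself.
- masks_of(camera, query): "region" (400x640 bool, what is visible of it) and "uv" ([column, row] in pixels, amid what is visible of it).
- place_of(camera, query): "uv" ([column, row] in pixels: a listed point, or the origin of a listed thing).
Readings, each from a call of its own:
- robot.current_clock(): time.
- robot.current_joint_pos(): joint angles.
- robot.current_dq(): joint speeds.
- robot.current_joint_efforts(): joint torques, N m.
- robot.current_tool_pos(): TCP position.
- robot.current_tool_rot(): TCP orientation.
- robot.current_contact_force(): force on the tool from outside, world axes, zero at the start.
- robot.current_torque(): the same for the moment, N m.
- robot.current_grip_width(): opening from 0.0 (shut) to 1.0 (fully open).
Only numpy, scipy, OpenCV 4.12 (cv2) and the standard library are available. Lean on these libraries where they do the work, as an engineer would, in place of code of your own. Each camera call takes 0.05 s, during which the arm holds its last target.

TASK

With one fingertip, push the flat handle of the filling stand's swing arm round until the funnel's spout hangs centred over the open mouth of the formula container (the bottle-shaped one with the narrower threaded neck, not the espresso cup or the plain sleeve), and leave it there. Push gently, do not pinch or lift anything, and leave the container and everything else standing where it is.

Things in the scene. Friction and masses are not known exactly. Their poses are not given: they have to be found in the camera images.
- swing_arm (a joint): Angle (rad) of the swing arm about the upright post, growing counterclockwise seen from above, range -1.35 to 1.35 with stops. One rigid level piece 170 mm above the table: an arm with a fixed funnel on one side of the post, the push handle exactly opposite. It turns stiffly (friction 0.12 N m: 1.5 N at the handle) and stays where it is left
- pivot (a point): Point on the upright axis of the post, at the arm's height (170 mm above the table). The stand is fixed; its base is a round wooden board 300 mm across and 8 mm thick. The arm's hub is 30 mm across, its top at 187 mm
- handle (a point): Centre of the push handle: an upright white plastic blade 60 mm long (along the arm, 55 to 115 mm from the pivot axis), 8 mm thick and 26 mm tall (157 to 183 mm above the table). This point lies 85 mm from the pivot axis, opposite the funnel, and turns with the arm; there is free space below and beside it
- spout (a point): Centre of the lower end of the funnel's spout, 130 mm from the pivot axis, 140 mm above the table; the spout is 16 mm across. The aluminium funnel is 88 mm across at the top, 214 mm above the table. It turns with the arm
- mouth (a point): Centre of the mouth of the formula container, 123 mm above the table. The container is a loose clear plastic one, 115 mm tall, body 72 mm across, with a shoulder and a narrower threaded neck 54 mm across (opening 48 mm). It stands on the board in one of three places under the path of the spout, within about 6 mm of the path
- cup: Loose espresso cup with a handle, 64 mm across, 60 mm tall, in another of the three places; origin at the centre of its underside
- sleeve: Loose bottle sleeve, a plain straight open tube 68 mm across, 85 mm tall, in the last of the three places; origin at the centre of its underside
- cap: Loose screw cap, 62 mm across, 18 mm tall, lying on the board near the foot of the post; origin at the centre of its underside
- saucer: Loose steel saucer, 130 mm across, on the table to the right; origin at the centre of its underside
- feeding_bottle: Loose feeding bottle, 60 mm across, 150 mm tall, on the table to the left; origin at the centre of its underside
- tin: Loose tin, 100 mm across, 130 mm tall, on the table to the right; origin at the centre of its underside
- spoon: Loose spoon lying on the table to the left; origin at its underside
There are look-alikes about, which are no part of the job. Leave any turquoise look-alike of the part that bears mouth alone.

How it is judged:
By the outcome, as a careful person would: the job done as asked, in the order asked, and still so for the second after the job is handed in, with the robot touching nothing.
It also fails if it takes over 45 s, if anything falls off the work surface, if the arm or the gripper's body presses on something with over 40 N, if the wrist force passes 120 N, or if a joint passes its speed limit or range.

## Working session

There is one attempt and no reset: what is moved stays moved. The work goes in short steps, each a Python script; the robot and the scene stay as the last script left them, time stands still between calls to the robot, and variables do not carry over. Pictures are saved under pics/ and viewed, and the job is handed in when it is done.

```bash
mkdir -p pics; cat > h.py <<'E'
import numpy as np, cv2
from rig import robot, fingers, solver, get_image, masks_of, place_of
def ray(im,uv):
    d=np.array([(uv[0]-im['cx'])/im['fx'],-(uv[1]-im['cy'])/im['fy'],-1.0])
    return np.array(im['origin']),np.array(im['rotation'])@d
def at_z(im,uv,z):
    o,d=ray(im,uv); return o+d*(z-o[2])/d[2]
def at_depth(im,uv):
    o,d=ray(im,uv); t=im['z_map'][int(round(uv[1])),int(round(uv[0]))]; return o+d*t
def proj(im,p):
    c=np.array(im['rotation']).T@(np.array(p)-im['origin'])
    return np.array([im['cx']+im['fx']*c[0]/-c[2], im['cy']-im['fy']*c[1]/-c[2]])
E
python3 - <<'E'
from h import *
np.set_printoptions(precision=4,suppress=True)
for n in ['top','scene']:
    im=get_image(n); cv2.imwrite(f'pics/{n}0.png',im['frame'])
    print(n,im['origin'],im['rotation'],im['fx'],im['cx'],im['cy'],[k for k in im])
    for q,z in [('pivot',.17),('handle',.17),('spout',.14),('mouth',.123),('cup',.008),('sleeve',.008),('cap',.008)]:
        for r in place_of(n,q): print(q,round(r['confidence'],2),np.array(r['uv']),at_z(im,r['uv'],z))
print(robot.current_clock())
E
```

```text
top [ 0.4917 -0.0116  0.9971] [ 0.7127  0.0416 -0.042  -0.699 ] 373.89864297613633 328.95042589680156 199.97464507218672 ['frame', 'z_map', 'fx', 'fy', 'cx', 'cy', 'origin', 'rotation']Traceback (most recent call last):
  File "<stdin>", line 7, in <module>
  File "h.py", line 7, in at_z
    o,d=ray(im,uv); return o+d*(z-o[2])/d[2]
        ~~~^^^^^^^
  File "h.py", line 5, in ray
    return np.array(im['origin']),np.array(im['rotation'])@d
                                  ~~~~~~~~~~~~~~~~~~~~~~~~^~
ValueError: matmul: Input operand 1 has a mismatch in its core dimension 0, with gufunc signature (n?,k),(k,m?)->(n?,m?) (size 3 is different from 4)
```

```bash
cat > h.py <<'E'
import numpy as np, cv2
from scipy.spatial.transform import Rotation
from rig import robot, fingers, solver, get_image, masks_of, place_of
np.set_printoptions(precision=4,suppress=True)
def R(im): return Rotation.from_quat(np.array(im['rotation']),scalar_first=True).as_matrix()
def ray(im,uv):
    d=np.array([(uv[0]-im['cx'])/im['fx'],-(uv[1]-im['cy'])/im['fy'],-1.0])
    return np.array(im['origin']),R(im)@d
def at_z(im,uv,z):
    o,d=ray(im,uv); return o+d*(z-o[2])/d[2]
def at_depth(im,uv):
    o,d=ray(im,uv); t=im['z_map'][int(round(uv[1])),int(round(uv[0]))]; return o+d*t
def proj(im,p):
    c=R(im).T@(np.array(p)-im['origin'])
    return np.array([im['cx']+im['fx']*c[0]/-c[2], im['cy']-im['fy']*c[1]/-c[2]])
E
python3 - <<'E'
from h import *
for n in ['top','scene']:
    im=get_image(n); cv2.imwrite(f'pics/{n}0.png',im['frame'])
    print(n,im['origin'],im['rotation'],im['fx'],im['cx'],im['cy'],[k for k in im])
    for q,z in [('pivot',.17),('handle',.17),('spout',.14),('mouth',.123),('cup',.008),('sleeve',.008),('cap',.008)]:
        for r in place_of(n,q): print(q,round(r['confidence'],2),np.array(r['uv']),at_z(im,r['uv'],z))
print(robot.current_clock())
E
```

```text
top [ 0.4917 -0.0116  0.9971] [ 0.7127  0.0416 -0.042  -0.699 ] 373.89864297613633 328.95042589680156 199.97464507218672 ['frame', 'z_map', 'fx', 'fy', 'cx', 'cy', 'origin', 'rotation']
pivot 0.98 [315.3 214.6] [0.5568 0.0186 0.17  ]
handle 0.93 [348.5 237. ] [ 0.5088 -0.0557  0.17  ]
handle 0.31 [331.9 240.8] [ 0.4998 -0.0193  0.17  ]
mouth 0.86 [336.3 166.8] [ 0.6755 -0.027   0.123 ]
mouth 0.79 [432.4 216.3] [ 0.5618 -0.2542  0.123 ]
cup 0.7 [266.4 213.2] [0.5708 0.1542 0.008 ]
sleeve 0.71 [298.3 178.5] [0.6657 0.0723 0.008 ]
cap 0.85 [333.  240.6] [ 0.5019 -0.0237  0.008 ]
scene [0.9731 0.6348 0.9128] [0.2509 0.1015 0.3602 0.8927] 394.2958907617488 317.9441907613342 205.20584176120278 ['frame', 'z_map', 'fx', 'fy', 'cx', 'cy', 'origin', 'rotation']
pivot 0.74 [330.6 196.4] [0.5536 0.0133 0.17  ]
pivot 0.68 [285.6 213.1] [0.6851 0.0044 0.17  ]
handle 0.59 [330.  170.9] [ 0.4992 -0.0746  0.17  ]
spout 0.96 [336.6 241.7] [0.6107 0.1314 0.14  ]
spout 0.4 [284.3 211.5] [ 0.6737 -0.028   0.14  ]
mouth 0.73 [284.6 214.8] [ 0.6722 -0.0313  0.123 ]
mouth 0.72 [279.6 158.8] [ 0.5732 -0.2504  0.123 ]
mouth 0.4 [337.2 240.1] [0.5985 0.1168 0.123 ]
cup 0.86 [347.1 271.4] [0.5812 0.1474 0.008 ]
sleeve 0.71 [305.  265.7] [0.6704 0.0708 0.008 ]
sleeve 0.33 [333.4 196.5] [ 0.4546 -0.117   0.008 ]
cap 0.7 [239.7 175.1] [ 0.6729 -0.3726  0.008 ]
0.9
```

View pics/top0.png

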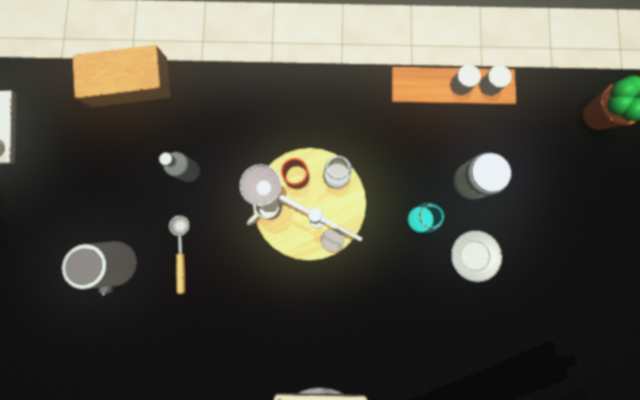

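View pics/scene0.png

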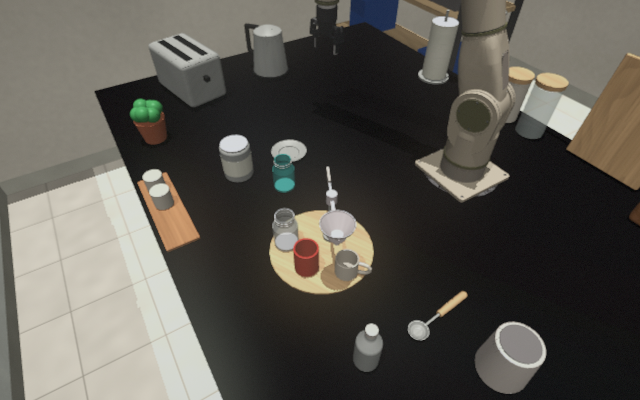

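```bash
python3 - <<'E'
from h import *
out=[]
for n,(a,b,c,d) in [('top',(220,130,460,280)),('scene',(220,140,400,310))]:
    im=get_image(n); f=im['frame'][b:d,a:c]; out.append(cv2.resize(f,(390,int(390*f.shape[0]/f.shape[1])),interpolation=cv2.INTER_CUBIC))
    for q in ['mouth','swing_arm','pivot']:
        for r in masks_of(n,q):
            v,u=np.nonzero(r['region']); print(n,q,round(r['confidence'],2),np.array(r['uv']),u.min(),u.max(),v.min(),v.max(),len(u))
    for _ in range(3):
        get_image(n)
        for q,z in [('pivot',.17),('handle',.17),('mouth',.123),('spout',.14)]:
            for r in place_of(n,q):
                if r['confidence']>.5: print(q,round(r['confidence'],2),np.array(r['uv']),at_z(im,r['uv'],z),at_depth(im,r['uv']))
H=max(o.shape[0] for o in out)
cv2.imwrite('pics/crop0.png',np.hstack([cv2.copyMakeBorder(o,0,H-o.shape[0],0,5,0) for o in out]))
E
```

```text
top mouth 0.84 [427.4 220.5] 407 442 203 231 815
top mouth 0.74 [336.6 171.6] 323 350 156 188 729
top swing_arm 0.98 [265.3 190.8] 240 360 164 239 1843
top pivot 0.8 [305.  199.6] 240 364 148 259 8526
pivot 0.56 [317.1 214. ] [0.5582 0.0146 0.17  ] [0.5568 0.014  0.1875]
handle 0.69 [346.9 235.6] [ 0.5118 -0.0521  0.17  ] [ 0.5157 -0.0601  0.0081]
mouth 0.92 [338.4 167. ] [ 0.6751 -0.032   0.123 ] [ 0.6989 -0.0347  0.0094]
mouth 0.69 [434.1 216.5] [ 0.5615 -0.2581  0.123 ] [ 0.5693 -0.2859  0.0245]
pivot 0.96 [315.  214.7] [0.5566 0.0192 0.17  ] [0.5553 0.0186 0.1867]
handle 0.57 [345.8 234.2] [ 0.5148 -0.0497  0.17  ] [ 0.5193 -0.0571  0.0091]
handle 0.57 [267.2 208.4] [0.5685 0.1257 0.17  ] [0.5833 0.152  0.0117]
mouth 0.97 [432.7 216.8] [ 0.5607 -0.2548  0.123 ] [ 0.5695 -0.2857  0.012 ]
mouth 0.79 [337.5 164.7] [ 0.6806 -0.0298  0.123 ] [ 0.7047 -0.0321  0.0115]
pivot 0.79 [316.  213.8] [0.5586 0.017  0.17  ] [0.5573 0.0165 0.1869]
handle 0.89 [348.5 233.9] [ 0.5156 -0.0556  0.17  ] [ 0.5153 -0.0551  0.1792]
handle 0.73 [335.2 240.4] [ 0.5008 -0.0265  0.17  ] [ 0.5024 -0.0292  0.
[... 866 characters left out ...]
7  ] [ 0.5162 -0.0548  0.1828]
mouth 0.83 [277.7 158.3] [ 0.5772 -0.2557  0.123 ] [ 0.5651 -0.2829  0.0989]
mouth 0.63 [287.2 216. ] [ 0.6682 -0.0237  0.123 ] [ 0.6544 -0.0536  0.0871]
spout 0.63 [304.5 262.9] [0.7115 0.1455 0.14  ] [0.6877 0.1011 0.0699]
spout 0.61 [337.1 239. ] [0.6048 0.1248 0.14  ] [0.6364 0.1686 0.2063]
pivot 0.93 [331.1 196.8] [0.5533 0.0153 0.17  ] [0.5621 0.0284 0.1857]
handle 0.66 [330.  173.3] [ 0.5048 -0.0659  0.17  ] [ 0.3998 -0.2229  0.0035]
mouth 0.69 [287.2 215.2] [ 0.6668 -0.0263  0.123 ] [ 0.6575 -0.0464  0.099 ]
mouth 0.64 [279.8 156.8] [ 0.5681 -0.2588  0.123 ] [ 0.5584 -0.2801  0.1042]
spout 0.59 [339.4 243.8] [0.6084 0.1406 0.14  ] [0.5452 0.055  0.0061]
```

View pics/crop0.png

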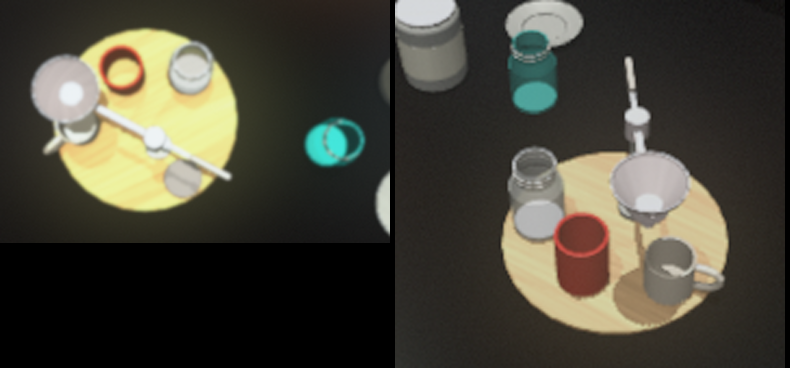

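```bash
python3 - <<'E'
from h import *
im=get_image('top'); out=[]
vv,uu=np.mgrid[0:400,0:640]
D=np.stack([(uu-im['cx'])/im['fx'],-(vv-im['cy'])/im['fy'],-np.ones_like(uu)],-1)@R(im).T
P=np.array(im['origin'])+D*im['z_map'][...,None]
box=(uu>220)&(uu<385)&(vv>130)&(vv<280)
Z=P[...,2]
print(np.histogram(Z[box],bins=np.arange(0,.24,.01)))
hub=box&(Z>.18)&(Z<.195)&(np.hypot(P[...,0]-.557,P[...,1]-.018)<.03)
print('hub',P[hub].mean(0),hub.sum())
arm=box&(Z>.15)&(Z<.23)
A=P[arm]; 
c=A[:,:2].mean(0); print('n',len(A))
h=arm&(P[...,1]<-0.01); s=P[h][:,:2]; print('handle px',len(s),s.mean(0),s.min(0),s.max(0),P[h][:,2].mean())
fr=arm&(Z>.195); print('funnel',P[fr][:,:2].mean(0),fr.sum(), (P[fr].max(0)+P[fr].min(0))/2)
# rim of neck
nk=box&(Z>.1)&(Z<.135)&(P[...,0]>.62)&(P[...,1]<0.03); print('neck',P[nk].mean(0),nk.sum(),P[nk].min(0),P[nk].max(0))
big=cv2.resize(im['frame'][145:195,305:365],None,fx=10,fy=10,interpolation=cv2.INTER_CUBIC); 
zz=np.clip((Z[145:195,305:365])/.2*255,0,255).astype(np.uint8)
im2=get_image('scene')
b2=cv2.resize(im2['frame'][195:255,255:335],(600,450),interpolation=cv2.INTER_CUBIC)
cv2.imwrite('pics/neck_top.png',big); cv2.imwrite('pics/neck_scene.png',b2)
E
```

```text
(array([12056,  1165,   578,    93,    96,   112,   159,    63,   168,
         249,    28,    52,    85,     0,     0,     1,    17,   485,
         462,   326,   324,   165,     0]), array([0.  , 0.01, 0.02, 0.03, 0.04, 0.05, 0.06, 0.07, 0.08, 0.09, 0.1 ,
       0.11, 0.12, 0.13, 0.14, 0.15, 0.16, 0.17, 0.18, 0.19, 0.2 , 0.21,
       0.22, 0.23]))
hub [0.5569 0.0205 0.1865] 143
n 1780
handle px 133 [ 0.5221 -0.0482] [ 0.5047 -0.0824] [ 0.5431 -0.0121] 0.1791260864239489
funnel [0.62  0.141] 665 [0.6165 0.136  0.2063]
neck [ 0.6767 -0.0286  0.1179] 165 [ 0.6495 -0.0556  0.1005] [ 0.7023 -0.0023  0.1267]
```

View pics/neck_top.png

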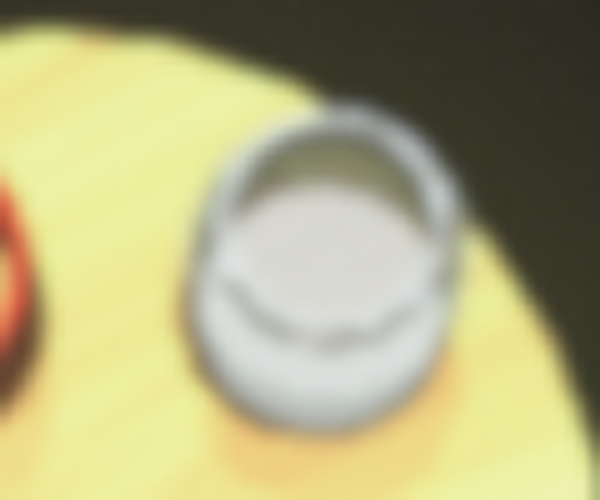

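View pics/neck_scene.png

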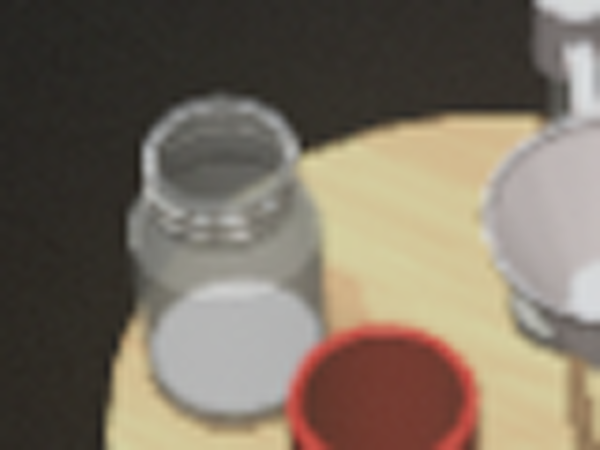

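```bash
cat >> h.py <<'E'
PIV=np.array([.557,.0203]); MOUTH=np.array([.676,-.029]); RH=.087; ZT=.162
def tcp(az,d,z=ZT,sgn=1):
    er=np.array([np.cos(az),np.sin(az)]); t=np.array([-er[1],er[0]])
    p=PIV+RH*er+d*t
    y=sgn*np.array([t[0],t[1],0]); zz=np.array([0,0,-1.]); x=np.cross(y,zz)
    q=Rotation.from_matrix(np.stack([x,y,zz],1)).as_quat(scalar_first=True)
    return np.array([p[0],p[1],z]),q
E
python3 - <<'E'
from h import *
d2=np.deg2rad
print(robot.current_tool_rot(),robot.current_clock())
for s in (1,-1):
    for a,d,z in [(243,.045,.3),(243,.045,.162),(243,.0185,.162),(200,.0185,.162),(157.5,.0185,.162),(165,.04,.3)]:
        q=solver.solve_ik(*tcp(d2(a),d,z,s)); print(s,a,z,None if q is None else np.array(q))
E
```

```text
[ 0.      0.9886  0.1508 -0.    ] 2.9
1 243 0.3 [ 0.6465  0.2335 -0.6982  1.4898  0.15    1.4727 -0.5243]
1 243 0.162 [ 0.6213  0.3182 -0.6695  1.6898  0.2093  1.2065 -0.57  ]
1 243 0.162 [ 0.6431  0.264  -0.6928  1.7524  0.1805  1.1898 -0.5715]
1 200 0.162 [ 0.7028  0.1393 -0.7847  1.8834  0.1071  1.1614 -1.3415]
1 157.5 0.162 [ 0.696   0.1274 -0.9103  1.9054  0.1097  1.16   -2.2177]
1 165 0.3 [ 0.7874 -0.0262 -0.8624  1.7188 -0.02    1.4398 -1.9048]
-1 243 0.3 [ 1.012   0.4036 -1.2394  1.4743  0.3808  1.5322  2.4542]
-1 243 0.162 [ 1.011   0.545  -1.2386  1.6731  0.5315  1.3125  2.3449]
-1 243 0.162 [ 1.0379  0.466  -1.2346  1.7366  0.4597  1.2728  2.3659]
-1 200 0.162 [ 1.0811  0.2651 -1.235   1.8709  0.2693  1.1942  1.676 ]
-1 157.5 0.162 [ 0.7696  0.1432 -0.992   1.9029  0.1305  1.1631  0.9085]
-1 165 0.3 [ 0.8247 -0.0254 -0.8983  1.7176 -0.02    1.4398  1.2381]
```

```bash
python3 - <<'E'
from h import *
d2=np.deg2rad
fingers.gripper_to(0.0,20)
p=np.array(robot.current_tool_pos()); robot.move_straight(p+[0,0,.08],rate=.2)
robot.movep(*tcp(d2(243),.048,.31))
P,q=tcp(d2(243),.048); robot.move_straight(P,rate=.15)
print(robot.current_tool_pos(),robot.current_contact_force(),robot.current_clock(),robot.current_joint_pos())
ims=[]
for n,(a,b,c,d) in [('top',(220,130,460,280)),('scene',(220,110,400,290))]:
    im=get_image(n); ims.append(cv2.resize(im['frame'][b:d,a:c],(390,390*(d-b)//(c-a)),interpolation=cv2.INTER_CUBIC))
cv2.imwrite('pics/pre.png',np.hstack([cv2.copyMakeBorder(o,0,390-o.shape[0],0,5,0) for o in ims]))
E
```

```text
[ 0.5608 -0.079   0.163 ] [0.3857 0.3629 0.987 ] 7.625 [ 0.6328  0.3272 -0.6846  1.6806  0.2192  1.2104 -0.5746]
```

View pics/pre.png

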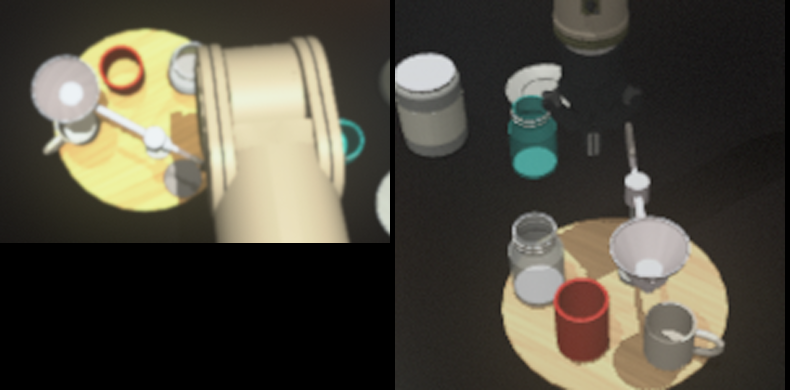

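The finger stands free beside the handle's far face (scene crop about (593,145)); the handle is at (630,150), untouched. Now I'll push, stopping about 10° short.

```bash
python3 - <<'E'
from h import *
d2=np.deg2rad
for d in (.024,.021,.0185):
    P,q=tcp(d2(243),d); robot.move_straight(P,rate=.05,rot=q)
    f=np.array(robot.current_contact_force()); print(d,f)
for a in np.arange(237,167,-6):
    P,q=tcp(d2(a),.0185); robot.move_straight(P,rate=.06,rot=q)
    f=np.array(robot.current_contact_force()); t=np.array([-np.sin(d2(a)),np.cos(d2(a))]); print(a,f,'tang',round(f[:2]@t,2),robot.current_clock())
ims=[]
for n,(a,b,c,d) in [('top',(220,130,460,280)),('scene',(220,110,400,290))]:
    im=get_image(n); np.savez(f'mid_{n}.npz',**im); ims.append(cv2.resize(im['frame'][b:d,a:c],(390,390*(d-b)//(c-a)),interpolation=cv2.INTER_CUBIC))
cv2.imwrite('pics/mid.png',np.hstack([cv2.copyMakeBorder(o,0,390-o.shape[0],0,5,0) for o in ims]))
E
```

```text
0.024 [ 0.3792 -0.5492  0.7082]
0.021 [-0.3664 -0.1126  0.414 ]
0.0185 [ 0.4951 -0.9207 -0.388 ]
237 [-0.2049 -0.5143 -0.3853] tang 0.11 9.1667
231 [-0.7667 -0.6923 -0.0817] tang -0.16 9.475
225 [ 1.3347 -0.2033  0.4277] tang 1.09 9.7833
219 [-0.4241  1.0854  0.375 ] tang -1.11 10.0917
213 [ 0.2726 -0.2629  0.1018] tang 0.37 10.4
207 [-0.1481  0.1698  0.4274] tang -0.22 10.7083
201 [0.5296 0.2533 0.5393] tang -0.05 11.0167
195 [0.245  0.5636 0.5978] tang -0.48 11.325
189 [-0.7509  0.2052  0.2209] tang -0.32 11.6333
183 [-0.0329 -0.0278 -0.7411] tang 0.03 11.9417
177 [ 1.1197  0.4814 -0.3438] tang -0.54 12.25
171 [ 0.5406 -0.0462 -0.2404] tang -0.04 12.5583
```

View pics/mid.png

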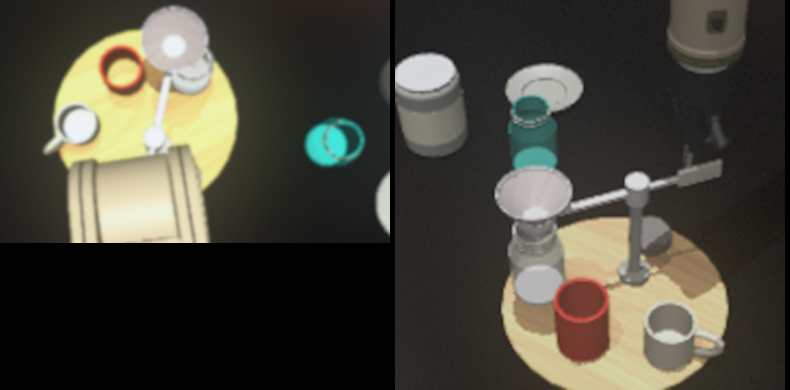

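```bash
cat >> h.py <<'E'
def cloud(im):
    vv,uu=np.mgrid[0:400,0:640]
    D=np.stack([(uu-im['cx'])/im['fx'],-(vv-im['cy'])/im['fy'],-np.ones_like(uu)],-1)@R(im).T
    return np.array(im['origin'])+D*im['z_map'][...,None],uu,vv
def funnel(im):
    P,uu,vv=cloud(im); Z=P[...,2]
    m=(Z>.195)&(Z<.225)&(uu>220)&(uu<385)&(vv>120)&(P[...,0]>.58)&(np.hypot(P[...,0]-PIV[0],P[...,1]-PIV[1])<.2)
    n,l,s,c=cv2.connectedComponentsWithStats(m.astype(np.uint8)); k=1+np.argmax(s[1:,4]); m=l==k
    u,v=np.nonzero(m)[::-1]
    rim=m&~cv2.erode(m.astype(np.uint8),np.ones((3,3))).astype(bool)
    cnt=cv2.findContours(m.astype(np.uint8),cv2.RETR_EXTERNAL,cv2.CHAIN_APPROX_NONE)[0][0]
    el=cv2.fitEllipse(cv2.convexHull(cnt)); c1=at_z(im,el[0],.214)[:2]
    c2=(P[m].max(0)+P[m].min(0))[:2]/2
    return c1,c2,m.sum(),el
def report(im):
    c1,c2,n,el=funnel(im)
    for c in(c1,c2):
        v=c-PIV; a=np.arctan2(v[1],v[0]); w=MOUTH-PIV; t=np.arctan2(w[1],w[0])
        print('funnel',c,'r',np.hypot(*v),'az',np.rad2deg(a),'target',np.rad2deg(t),'spout',PIV+.13*np.array([np.cos(a),np.sin(a)]),'mouth',MOUTH)
    print(n,el)
E
python3 - <<'E'
from h import *
im=dict(np.load('mid_top.npz')); report(im)
P,uu,vv=cloud(im); Z=P[...,2]
nk=(Z>.1)&(Z<.135)&(P[...,0]>.62)&(P[...,0]<.72)&(P[...,1]<0.03)&(P[...,1]>-.1); print('neck',P[nk].min(0),P[nk].max(0))
print(robot.current_tool_pos())
for q in ['spout','mouth','handle','pivot']:
    s=get_image('scene')
    for r in place_of('scene',q): print(q,round(r['confidence'],2),r['uv'],at_z(s,r['uv'],{'spout':.14,'mouth':.123}.get(q,.17)))
E
```

```text
funnel [ 0.6848 -0.0031] r 0.12988550356913023 az -10.390370039875384 target -22.50352849976742 spout [ 0.6849 -0.0031] mouth [ 0.676 -0.029]
funnel [ 0.6853 -0.0028] r 0.13036643868614056 az -10.22667877738285 target -22.50352849976742 spout [ 0.6849 -0.0028] mouth [ 0.676 -0.029]
650 ((326.1215515136719, 153.55825805664062), (39.58689498901367, 40.541709899902344), 92.77876281738281)
neck [ 0.6494 -0.0557  0.1032] [ 0.6919 -0.0075  0.126 ]
[0.4682 0.0152 0.1619]
spout 0.56 [283.9, 218.9] [ 0.6871 -0.005   0.14  ]
mouth 0.69 [280.1, 159.8] [ 0.5742 -0.2452  0.123 ]
mouth 0.63 [287.2, 215.4] [ 0.6672 -0.0257  0.123 ]
handle 0.93 [360.7, 187.0] [0.4635 0.0255 0.17  ]
pivot 0.69 [330.8, 195.0] [0.5503 0.0091 0.17  ]
pivot 0.62 [292.6, 154.2] [ 0.5538 -0.1966  0.17  ]
```

```bash
python3 - <<'E'
from h import *
d2=np.deg2rad
for a in (166,161.5):
    P,q=tcp(d2(a),.0185); robot.move_straight(P,rate=.04,rot=q)
report(get_image('top'))
print(robot.current_clock(),robot.current_joint_pos()[6])
E
```

```text
funnel [ 0.679  -0.0239] r 0.12975053978426904 az -19.93384451315491 target -22.50352849976742 spout [ 0.6792 -0.024 ] mouth [ 0.676 -0.029]
funnel [ 0.6791 -0.0243] r 0.13001451626617877 az -20.08002273227017 target -22.50352849976742 spout [ 0.6791 -0.0243] mouth [ 0.676 -0.029]
645 ((335.79486083984375, 156.38818359375), (39.65800094604492, 40.54813003540039), 96.99573516845703)
13.775 -2.0986573753248856
```

```bash
python3 - <<'E'
from h import *
d2=np.deg2rad
P,q=tcp(d2(159.1),.0185); robot.move_straight(P,rate=.02,rot=q)
robot.hold(.2); report(get_image('top'))
s=get_image('scene'); a=s['frame'][180:245,245:335]
cv2.imwrite('pics/fin_scene.png',cv2.resize(a,(720,520),interpolation=cv2.INTER_CUBIC))
print('expected spout px',proj(s,[.676,-.029,.14]),'mouth px',proj(s,[.676,-.029,.123]))
for r in place_of('scene','spout')[:2]+place_of('scene','mouth')[:3]: print(r)if 0 else print(round(r['confidence'],2),r['uv'])
print(robot.current_clock())
E
```

```text
funnel [ 0.6773 -0.0285] r 0.12984761205872838 az -22.08693854479441 target -22.50352849976742 spout [ 0.6775 -0.0286] mouth [ 0.676 -0.029]
funnel [ 0.6772 -0.0287] r 0.12977517769086636 az -22.159963461120274 target -22.50352849976742 spout [ 0.6774 -0.0287] mouth [ 0.676 -0.029]
650 ((337.92669677734375, 157.18862915039062), (39.65285873413086, 40.55257797241211), 91.35102081298828)
expected spout px [283.3614 211.5943] mouth px [283.754  215.8727]
0.69 [282.9, 211.7]
0.98 [282.9, 158.9]
0.97 [286.3, 217.2]
14.5083
```

View pics/fin_scene.png

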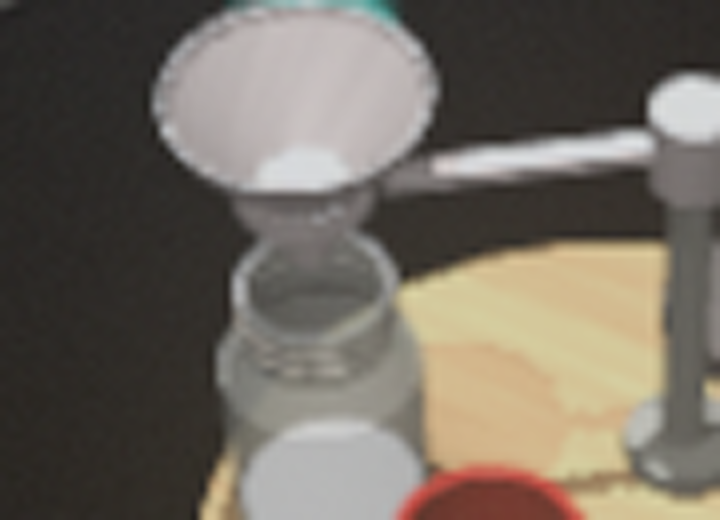

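```bash
python3 - <<'E'
from h import *
d2=np.deg2rad
P,q=tcp(d2(158.75),.0185); robot.move_straight(P,rate=.02,rot=q); robot.hold(.2)
P,q=tcp(d2(158.75),.05); robot.move_straight(P,rate=.08)
P,q=tcp(d2(158.75),.05,.32); robot.move_straight(P,rate=.15)
robot.movep([.40,-.25,.33],robot.current_tool_rot())
t=get_image('top'); report(t)
P,uu,vv=cloud(t); Z=P[...,2]
nk=(Z>.1)&(Z<.135)&(P[...,0]>.62)&(P[...,0]<.72)&(P[...,1]<0.03)&(P[...,1]>-.1); print('neck',P[nk].min(0),P[nk].max(0))
s=get_image('scene')
ims=[cv2.resize(t['frame'][130:280,220:460],(390,244),interpolation=cv2.INTER_CUBIC),cv2.resize(s['frame'][110:310,200:400],(390,390),interpolation=cv2.INTER_CUBIC)]
cv2.imwrite('pics/end.png',np.hstack([cv2.copyMakeBorder(o,0,390-o.shape[0],0,5,0) for o in ims]))
for c,qs in [('scene',['spout','mouth','cup','sleeve'])]:
    for k in qs:
        for r in place_of(c,k)[:2]: print(k,round(r['confidence'],2),r['uv'])
print(robot.current_clock(),robot.current_contact_force())
E
```

```text
funnel [ 0.6771 -0.0291] r 0.12986248224360986 az -22.367767293328992 target -22.50352849976742 spout [ 0.6772 -0.0292] mouth [ 0.676 -0.029]
funnel [ 0.6771 -0.0287] r 0.1296962304839134 az -22.209426134613974 target -22.50352849976742 spout [ 0.6774 -0.0288] mouth [ 0.676 -0.029]
653 ((338.20306396484375, 157.29794311523438), (39.64756393432617, 40.547508239746094), 97.70696258544922)
neck [ 0.6491 -0.0439  0.1062] [ 0.654  -0.0198  0.1213]
spout 0.71 [282.7, 212.1]
mouth 0.67 [286.5, 215.7]
mouth 0.59 [280.8, 161.0]
cup 0.73 [349.4, 268.3]
sleeve 0.57 [304.1, 263.8]
18.025 [-0.6071 -0.5922  0.0978]
```

View pics/end.png

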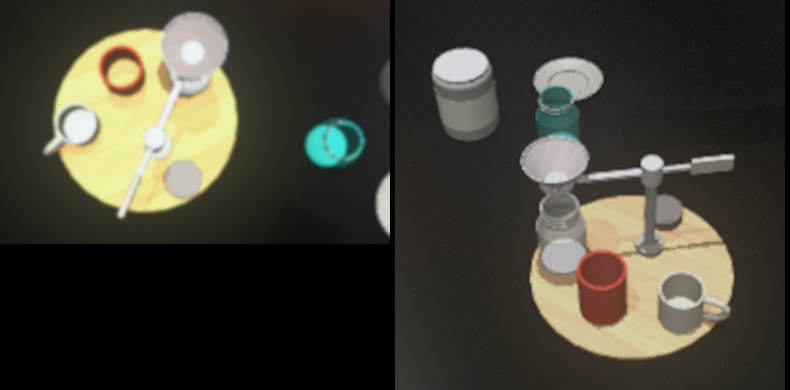

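The funnel (top crop about (193,47)) hangs over the clear container. The cup, sleeve, cap and turquoise jar stand where they were, and the gripper is clear of everything.

```bash
python3 - <<'E'
from h import *
robot.hold(.3); robot.sign_off(); print(robot.current_clock())
E
```

```text
the job is handed in; nothing more can be done
the job is handed in; nothing more can be done
```

I pushed the swing arm's handle clockwise by about 85° with the back of one shut fingertip. The funnel's spout now hangs over the mouth of the clear formula container. I then backed the finger away, lifted clear and handed the job in. The clock stood at about 18 s at the last check, and hand-in added about 0.3 s.

**Spout position:** after I let go, the top camera's depth map put the arm at −22.2° to −22.4°, against a target of −22.5°. That places the spout at (0.677, −0.029) and the mouth at (0.676, −0.029), so they are about 1–1.5 mm apart, mostly because the container stands slightly off the spout's path.

**Container and other things:** no contact forces beyond sensor noise were seen. The cup, sleeve, cap and turquoise jar look unmoved in the final pictures. I did not recheck the feeding bottle or the spoon there.

**Checks that were weaker or disagreed:**
- **Scene camera:** its network put the mouth about 2–3 pixels (5–7 mm) to the side of where the top camera's fix projects. In the enlarged crop, taken just before the last 0.35° nudge, the rim and spout agreed with the top camera's fix to about 1 pixel.
- **Container neck:** the funnel hid it from above at the end, so the mouth position comes from the measurement before the push.

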